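# Refit the blade of a paper trimmer

## Robot

A 7-joint arm with a two-finger parallel gripper is mounted at the origin on a cart in front of the work surface, level with it; the furniture and walls round the work are solid. World frame = base frame: x ahead of the robot, y to its left, z up, the work surface at z = 0. Lengths are in m, angles in rad, forces in N, time in s.
With the tool pointing down it reaches from about 0.425 to 0.925 m from the base axis. Payload 6.8 kg.
Tool frame: the origin (TCP) lies at the very end of the fingers, on their centre line; the grasp point (between the pads) lies r.pinch_z behind it (r.pinch_z is the distance from the TCP to the grasp point, in m); z points along the fingers, y is the line along which they close (so a half turn about z gives the same grasp; the last joint's range is limited). The gripper opens to 85 mm and grips with 20 to 120 N. Pads are 22 mm wide; open, the fingers measure 114 mm over their backs; the gripper's body (76 mm by 85 mm) begins 54 mm behind the grasp point. The pads swing forward as they close: fully open they stand 13 mm farther back than shut.
Start: joints at [-1.283, 0.477, 0.022, 1.555, -0.011, 1.109, -0.083], TCP at [0.26, 0.623, 0.231] pointing down, gripper open.
Joint ranges: [-2.96, 2.96], [-0.34, 2.1], [-1.41, 1.46], [0.24, 2.44], [-1.37, 4.51], [0.17, 1.92], [-2.96, 2.96]. Speed limits (rad/s): [2.39, 2.39, 3.14, 3.14, 3.14, 3.14, 3.14].

## Interface

Orientations are given as a rotation vector (axis times angle).
In Python, from bench import status, grab_frame, camera_model, r gives the robot as it stands. The module is installed in compiled form; this text tells all that it offers.
- The arm moves only by the shell command python3 -m creep 'ROWS' [FORCE]. ROWS is text: rows parted by semicolons, each of 7 numbers parted by spaces: the turn, a rotation vector about the tool's x, y, z in rad, then the shift along the tool's x, y, z in mm, then the opening, from -1 (shut) to 1 (fully open). In form: rx ry rz tx ty tz fingers; .... A call has 1 to 10 rows; each row is the pose to reach, as a shift and turn from the pose commanded when the call began, along the tool's axes at that moment; what a row does not reach only later rows make up. A row lasts 1/8 s, in which the tool goes at most 62.5 mm and 10.7 degrees, less where a joint would pass 70% of its speed; a pose out of reach is approached as far as the arm can. A call with a gripper value outside its range is refused whole. The fingers move at their own pace and stop on an object; FORCE is the grip in N (left out, the last holds). Time passes only in rows, so rows that repeat a pose let the fingers close. It gives the time, the measured TCP pose, the force, the opening and the grip force at its end, in the units of the state.
- status.get_obs(): the state, without advancing time (a new reading comes with each control period).
- grab_frame(name): name is "side" or "top"; returns (picture, depth): 480x640x3 uint8, red, green, blue; 480x640 float32, m along the optical axis (not along the pixel's ray), 0 where there is no reading.
- camera_model(name): a dict with "K" (3x3 intrinsics, pixels), "rvec" (rotation vector, rad) and "tvec" (3), from world to camera coordinates, as OpenCV has them. Camera axes: x right, y down, z forward; pixel columns grow to the right and rows downward; lengths in m; the calibration is good to about 2 mm. A picture is of the moment at which its call begins. camera_model takes no time and is no camera call.
- r.hand_in(): hands the job in; it is judged then, once.
The state is a dict: "clock": time; "joints": joint angles; "qvel": joint speeds; "tau": joint torques, N m; "tcp_pos": TCP position; "orientation": TCP orientation; "contact_force": force on the tool from outside, world axes, zero at the start; "moment": the same for the moment, N m; "grip_width": finger opening in m; "gripper_force": force on a finger pad.
Only numpy, scipy, OpenCV 4.12 (cv2) and the standard library are available. Lean on these libraries where they do the work, as an engineer would, in place of code of your own. Each camera call takes 0.05 s, during which the arm holds its last target. There are 200 camera calls.

## Task

Put the loose steel blade back into the paper trimmer: lay it flat in its channel, rib up, with the notch in its edge over the locating pin so that the blade lies fully down on the bed, then swing the keeper all the way across the blade's end and let go. The pin can be clamped anywhere along its short slot, so feel (or look) for the place where the notch drops over it. Leave the mug, the tape roll and the calculator where they are.

Things in the scene. Friction and masses are not known exactly. Their poses are not given: they have to be found in the camera images.
- trimmer: Grey paper-trimmer bed, 260 x 120 x 16 mm (x, y, z), screwed to the desk; origin at the centre of its underside. Its flat top is the bed. Two aluminium fences, 6 mm high (tops 22 mm above the desk), run from x = -70 to +62 mm; the channel between them is 49 mm wide, centred on y = 0.
- pin_slot (a point): Middle of the pin's slot in the bed: x = +52, y = +13 mm of the trimmer, on the bed's top. A steel pin 7 mm in diameter, flat-topped with a slightly rounded rim, stands 7 mm above the bed. It is clamped hard somewhere within 15 mm of this point along the trimmer's x, elsewhere each time; where is not reported: find it by touch or sight.
- blade_grip (a point): Centre of the blade's grip rib, 17 mm above the blade's underside, in the middle of its length and width; axes are the blade's. The blade is a flat steel plate 190 x 44 x 5 mm (x, y, z), 0.2 to 0.4 kg. The rib is 60 mm long (x), 12 mm wide (y) and stands 24 mm above the plate. With the blade home, the axes match the trimmer's, same way round, and this point is 33 mm above the desk.
- blade_notch (a point): Middle of the blade's U-shaped notch (2 mm play each way along x round the pin), at the blade's underside, x = +52, y = +13 mm from its centre. The notch is 11 mm wide (x) and 18 mm deep, open at the +y long edge. If the notch is not over the pin the blade rests tilted on the pin's top, this end 7 mm too high.
- keeper (a joint): Angle of the keeper, a flat steel arm, about an upright pivot at x = +72, y = -42 mm of the trimmer: 0 (stop) = closed, along the trimmer's +y across the blade's end; grows clockwise from above as it opens, to 1.75 rad. Friction 0.05 N m, stays where left. Arm 12 mm wide, 24 to 30 mm above the desk: 3 mm over a blade that is home, blocked by one lying on the pin.
- keeper_post (a point): Middle of the round black post on the keeper's arm, 12 mm in diameter and 26 mm high, its foot (the arm's top) 30 mm and its top 56 mm above the desk, 56 mm from the pivot. Push it sideways or pinch it from above.
- mug: Red mug, 81 x 111 x 100 mm, a bystander; origin at the centre of its underside.
- tape_roll: Roll of tape lying flat, 104 x 108 x 25 mm, a bystander; origin at the centre of its underside.
- calculator: Calculator, 118 x 74 x 11 mm, a bystander; origin at the centre of its underside.

How it is judged:
By the outcome, as a careful person would: the job done as asked, in the order asked, and still so for the second after the job is handed in, with the robot touching nothing.
It also fails if it takes over 48 s, if anything falls off the work surface, if the arm or the gripper's body presses on something with over 40 N, if the wrist force passes 120 N, or if a joint passes its speed limit or range.

## Working session

There is one attempt and no reset: what is moved stays moved. The work goes in short steps, Python scripts to look and compute and a shell command to move; the robot and the scene stay as the last step left them, time stands still between calls to the robot, and variables do not carry over. Pictures are saved under pics/ and viewed, at most 10 in all, crops included, and the job is handed in when it is done.

```bash
mkdir -p pics
cat > h.py <<'E'
import numpy as np, cv2
from bench import status, grab_frame, camera_model, r
from scipy.spatial.transform import Rotation as R
def cam(n):
    m=camera_model(n); return np.array(m["K"]),cv2.Rodrigues(np.array(m["rvec"],float))[0],np.array(m["tvec"],float).ravel()
def ray(n,uv,z):
    K,A,t=cam(n); c=-A.T@t; d=A.T@np.linalg.inv(K)@np.array([uv[0],uv[1],1.]); return c+d*(z-c[2])/d[2]
def proj(n,p):
    K,A,t=cam(n); q=K@(A@np.array(p,float)+t); return q[:2]/q[2]
def cloud(n,dep):
    K,A,t=cam(n); v,u=np.mgrid[:480,:640]; P=np.stack([(u-K[0,2])/K[0,0]*dep,(v-K[1,2])/K[1,1]*dep,dep],-1)
    return (P-t)@A
def st():
    o=status.get_obs(); print(o["clock"],np.round(o["tcp_pos"],4),np.round(o["orientation"],3),np.round(o["contact_force"],1),round(o["grip_width"],4))
    print(np.round(R.from_rotvec(o["orientation"]).as_matrix(),3))
    return o
E
python3 - <<'E'
from h import *
o=st(); print(r.pinch_z)
for n in("top","side"):
    p,d=grab_frame(n); cv2.imwrite(f"pics/{n}0.png",p[:,:,::-1]); np.savez(f"{n}0.npz",p=p,d=d)
    K,A,t=cam(n); print(n,-A.T@t,K[0,0])
E
```

```text
0.0 [0.26   0.6223 0.2303] [-6.18e-01 -3.08e+00  3.00e-03] [-0.4 -0.4 -0.4] 0.0858
[[-0.923  0.385 -0.001]
 [ 0.385  0.923 -0.002]
 [-0.    -0.002 -1.   ]]
0.0187
top [0.4892972  0.13919284 0.93273799] 442.99419162356537
side [ 0.63888933 -0.78694202  0.56538697] 452.53281566159336
```

View pics/top0.png

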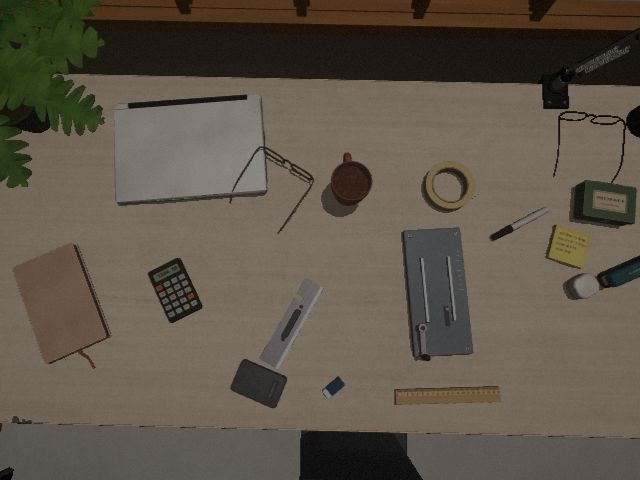

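View pics/side0.png

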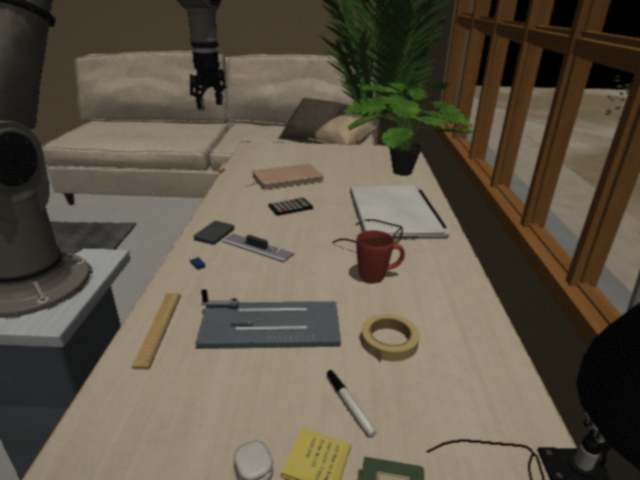

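The top view shows the trimmer at about (437,292) with the keeper near (422,340). The blade is near (291,322) with its dark rib, and the mug is at (351,182), the tape at (450,186) and the calculator at (175,290). The side view agrees. Next I'll zoom in on the blade and trimmer.

Run:
```python
from h import *
p=np.load("top0.npz")["p"][:,:,::-1]
a=cv2.resize(p[270:375,245:335],None,fx=4.4,fy=4.4,interpolation=cv2.INTER_CUBIC)
b=cv2.resize(p[220:365,395:480],None,fx=4.1,fy=4.1,interpolation=cv2.INTER_CUBIC)
im=np.zeros((600,780,3),np.uint8); im[:a.shape[0],:a.shape[1]]=a; im[:b.shape[0],400:400+b.shape[1]]=b
cv2.imwrite("pics/z0.png",np.clip(im*1.6,0,255).astype(np.uint8))
```

```text
(no output)
```

View pics/z0.png

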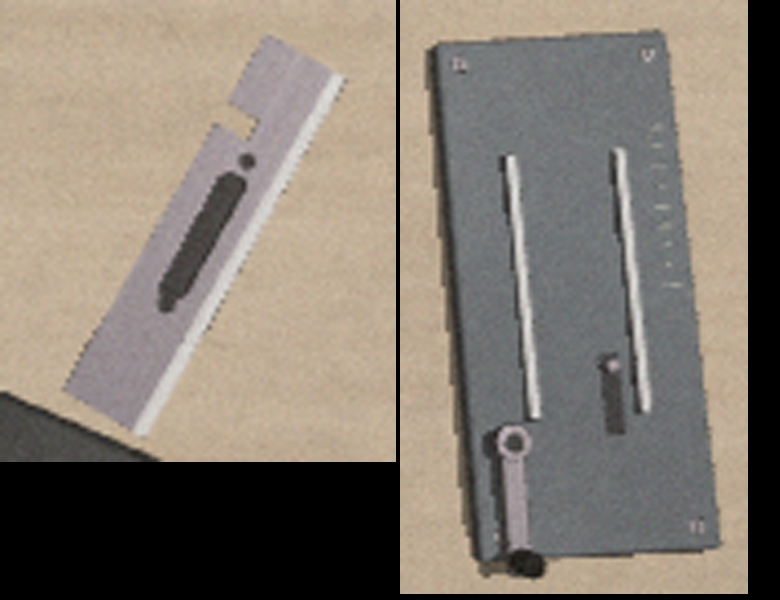

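```bash
cat >> h.py <<'E'
def pa(U,V): return ((U+.5)/4.4-.5+245,(V+.5)/4.4-.5+270)
def pb(U,V): return ((U-400+.5)/4.1-.5+395,(V+.5)/4.1-.5+220)
E
python3 - <<'E'
from h import *
np.set_printoptions(precision=4,suppress=True)
n=np.linalg.norm
p=np.load("top0.npz")["p"]; 
# blade mask: fit
B=np.array([ray("top",pa(*c),.005)[:2] for c in[(267,35),(345,75),(143,435),(65,390)]])
print("blade",B, n(B[0]-B[1]),n(B[1]-B[2]),n(B[2]-B[3]),n(B[3]-B[0]))
ax=(B[0]+B[1]-B[2]-B[3]); yb=np.arctan2(ax[1],ax[0]); c=B.mean(0); print("c",c,"yaw",yb)
e=ax/n(ax); f=np.array([-e[1],e[0]])
q=ray("top",pa(240,122),.005)[:2]-c; print("notch rel",q@e,q@f)
for z in(.029,):
  a=ray("top",pa(236,178),z)[:2];b=ray("top",pa(172,290),z)[:2]; print("rib",(a+b)/2,n(a-b),np.arctan2(*(a-b)[::-1]))
T=np.array([ray("top",pb(*c),.016)[:2] for c in[(437,45),(663,32),(718,548),(480,560)]])
print("trim",T,[n(T[i]-T[i-1]) for i in range(4)])
tx=(T[2]+T[3]-T[0]-T[1]); ty=np.arctan2(tx[1],tx[0]); tc=T.mean(0); print("tc",tc,"yaw",ty)
E=tx/n(tx);F=np.array([-E[1],E[0]])
for nm,c,z in[("fL0",(511,157),.022),("fL1",(535,417),.022),("fR0",(619,150),.022),("fR1",(645,410),.022),("pin",(613,365),.023),("slot0",(609,355),.016),("slot1",(616,433),.016),("piv",(514,441),.030),("post",(527,563),.056)]:
  w=ray("top",pb(*c),z)[:2]-tc; print(nm,w@E*1e3,w@F*1e3)
# depth check
d=np.load("top0.npz")["d"]; C=cloud("top",d)
for nm,uv in[("rib",pa(205,235)),("plate",pa(120,370)),("bed",pb(570,250)),("desk",pa(50,200)),("fence",pb(630,250))]:
  u,v=map(lambda x:int(round(x)),uv); print(nm,C[v,u])
E
```

```text
blade [[0.5547 0.1623]
 [0.5366 0.1248]
 [0.3692 0.2147]
 [0.3886 0.2515]] 0.0416004631793991 0.18996033476449883 0.04157253790324995 0.1885757570931799
c [0.4623 0.1883] yaw -0.49283515896545715
notch rel 0.05181422151722394 0.01153261342201452
rib [0.4618 0.188 ] 0.05790955811163142 -0.4976763940393222
trim [[ 0.6571 -0.042 ]
 [ 0.6664 -0.1579]
 [ 0.4092 -0.1778]
 [ 0.4008 -0.0609]] [np.float64(0.25695824090436303), np.float64(0.11624632180889981), np.float64(0.257976858012852), np.float64(0.1171402500306115)]
tc [ 0.5334 -0.1097] yaw -3.066092160298054
fL0 -68.28860162438272 -26.95779547403631
fL1 60.89271369924796 -26.759431918881923
fR0 -68.92911079226548 27.72694373798166
fR1 60.37727088521473 27.72487376020924
pin 37.66490405468689 13.841077554238408
slot0 32.74206170313306 14.377242599916801
slot1 71.03122349602329 14.079426747291707
piv 71.5207271260477 -40.02051190693926
post 126.52696064743843 -45.09985702600812
rib [0.4614 0.188  0.0297]
plate [0.3976 0.2261 0.0053]
bed [ 0.553  -0.1085  0.0138]
desk [ 0.4751  0.2634 -0.0042]
fence [ 0.5534 -0.1379  0.0189]
```

```bash
python3 -m creep '0 0 0.1 -353 -323 60 0;0 0 0.1 -353 -323 60 0;0 0 0.1 -353 -323 60 0;0 0 0.1 -353 -323 60 0;0 0 0.1 -353 -323 60 0;0 0 0.1 -353 -323 100 0;0 0 0.1 -353 -323 120 0;0 0 0.1 -353 -323 150 0;0 0 0.1 -353 -323 150 0;0 0 0.1 -353 -323 150 0' 40
python3 - <<'E'
from h import *
o=st(); print(r.pinch_z)
M=R.from_rotvec(o["orientation"]).as_matrix()
print(M.T@(np.array([.4618,.188,.009])-o["tcp_pos"])*1e3, np.arctan2(M[1,1],M[0,1]))
p,d=grab_frame("top"); q=proj("top",o["tcp_pos"]); print(q)
u,v=q.astype(int)
cv2.imwrite("pics/g1.png",cv2.resize(p[v-70:v+70,u-80:u+80,::-1],None,fx=4,fy=4))
E
```

```text
clock: 1.35
tcp_pos: [0.461, 0.1882, 0.0806]
orientation: [-0.773, -3.043, 0.002]
contact_force: [-0.0, 0.9, -0.1]
grip_width: 0.0423
gripper_force: 0.0
1.35 [0.461  0.1882 0.0806] [-7.730e-01 -3.043e+00  2.000e-03] [-0.   0.9 -0.1] 0.0423
[[-0.879  0.477 -0.002]
 [ 0.477  0.879 -0.001]
 [ 0.001 -0.002 -1.   ]]
0.0187
[-0.8895342   0.37722212 71.59370094] 1.0735976111570686
[289.42399443 324.01294115]
```

View pics/g1.png

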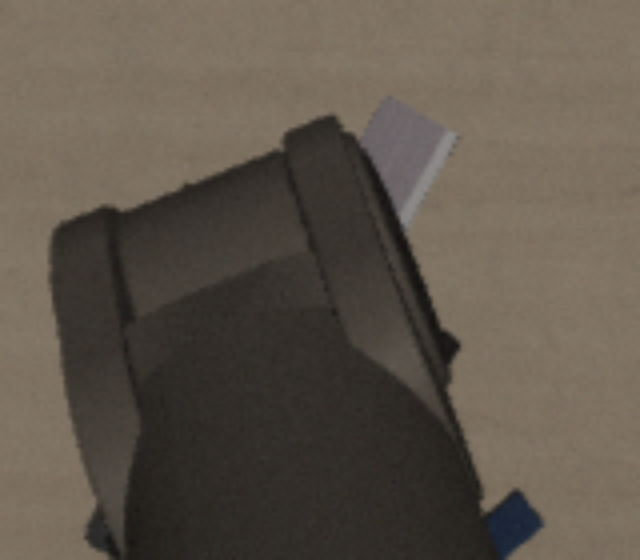

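The wrist hides the blade: only its notch-side end shows, near (410,160) in the crop, and it sits where I measured it. I'll go down and grip.

```bash
python3 -m creep '0 0 0 -1 0 45 0;0 0 0 -1 0 62 0;0 0 0 -1 0 69 0;0 0 0 -1 0 70.5 -0.4;0 0 0 -1 0 70.5 -1;0 0 0 -1 0 70.5 -1;0 0 0 -1 0 70.5 -1;0 0 0 -1 0 70.5 -1;0 0 0 -1 0 70.5 -1' 60; python3 -c "
from h import *
print(r.pinch_z)"
```

```text
clock: 2.52
tcp_pos: [0.4629, 0.1887, 0.0117]
orientation: [0.771, 3.045, 0.002]
contact_force: [-1.6, 1.2, 6.2]
grip_width: 0.0104
gripper_force: 60.6
0.0187
```

```bash
python3 -m creep '0 0 0 0 0 -20 -1;0 0 0 0 0 -60 -1;0 0 0 0 0 -110 -1;0 0 0 0 0 -150 -1;0 0 0 0 0 -160 -1;0 0 0 0 0 -160 -1;0 0 0 0 0 -160 -1' 80
python3 - <<'E'
from h import *
o=st()
M=R.from_rotvec(o["orientation"]).as_matrix()
# home centre using pin x=37.7
yaw=-3.066; E=np.array([np.cos(yaw),np.sin(yaw)]);F=np.array([-E[1],E[0]])
h=np.array([.5334,-.1097])+E*(.0377-.052)+F*.0004; print("home",h)
for n in("top","side"):
    p,d=grab_frame(n); np.savez(n+"1.npz",p=p,d=d)
a=p; q=proj("side",o["tcp_pos"]).astype(int); print(q)
cv2.imwrite("pics/s1.png",cv2.resize(a[max(0,q[1]-75):q[1]+75,q[0]-100:q[0]+100,::-1],None,fx=4,fy=4))
print(M.T@(np.r_[h,.172]-o["tcp_pos"])*1e3)
E
```

```text
clock: 3.4
tcp_pos: [0.4612, 0.1877, 0.1692]
orientation: [-0.77, -3.044, 0.003]
contact_force: [0.4, -0.1, -2.9]
grip_width: 0.0098
gripper_force: 78.4
3.4 [0.4612 0.1877 0.1692] [-7.700e-01 -3.044e+00  3.000e-03] [ 0.4 -0.1 -2.9] 0.0098
[[-0.88   0.476 -0.003]
 [ 0.476  0.88  -0.002]
 [ 0.002 -0.003 -1.   ]]
home [ 0.54768937 -0.10901891]
[253 184]
[-217.22476178 -219.84496912   -2.56212403]
```

View pics/s1.png

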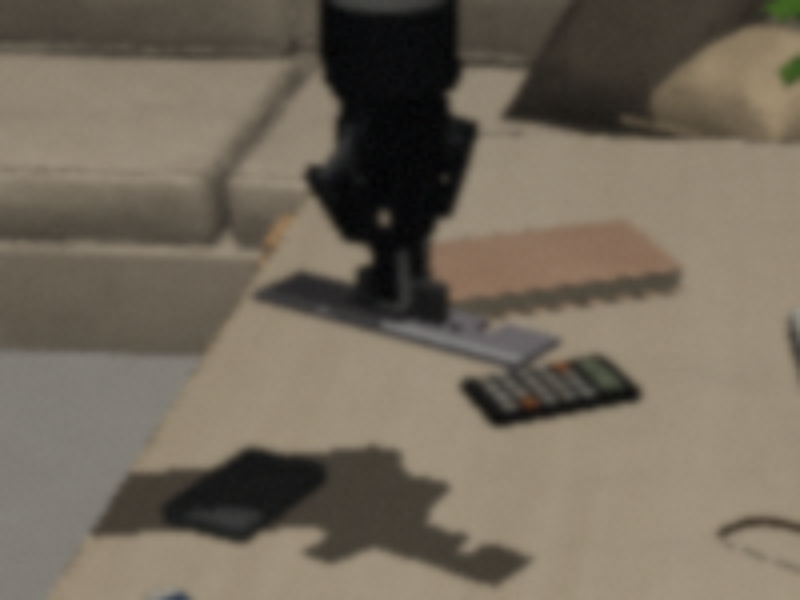

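The side view shows the blade held level, rib up, with the notch end on the camera's right at about (520,340). I'll carry it over the trimmer while turning it.

```bash
python3 -m creep '0 0 0.18 -22 -22 -5 -1;0 0 0.36 -46 -47 -5 -1;0 0 0.54 -70 -71 -5 -1;0 0 0.72 -94 -95 -5 -1;0 0 0.90 -118 -119 -5 -1;0 0 1.08 -142 -143 -5 -1;0 0 1.26 -166 -168 -5 -1;0 0 1.44 -190 -192 -5 -1;0 0 1.62 -210 -213 -5 -1;0 0 1.80 -217 -220 -5 -1'
python3 -m creep '0 0 0.18 0 0 0 -1;0 0 0.36 0 0 0 -1;0 0 0.54 0 0 0 -1;0 0 0.72 0 0 0 -1;0 0 0.77 0 0 0 -1;0 0 0.77 0 0 0 -1;0 0 0.77 0 0 0 -1'
python3 - <<'E'
from h import *
o=st()
M=R.from_rotvec(o["orientation"]).as_matrix()
print("yaw",np.arctan2(M[1,1],M[0,1])-np.pi/2)
print(M.T@(np.array([.5477,-.1090,.050])-o["tcp_pos"])*1e3)
E
```

```text
clock: 4.75
tcp_pos: [0.5481, -0.1109, 0.1749]
orientation: [2.87, 1.276, -0.003]
contact_force: [-1.0, 0.8, -2.5]
grip_width: 0.0101
gripper_force: 78.4
clock: 5.62
tcp_pos: [0.5483, -0.1084, 0.1753]
orientation: [3.139, 0.121, -0.001]
contact_force: [0.2, -0.2, -2.6]
grip_width: 0.0101
gripper_force: 78.4
5.625 [ 0.5483 -0.1084  0.1753] [ 3.139e+00  1.210e-01 -1.000e-03] [ 0.2 -0.2 -2.6] 0.0101
[[ 0.997  0.077 -0.001]
 [ 0.077 -0.997 -0.   ]
 [-0.001  0.    -1.   ]]
yaw -3.064623424922247
[ -0.4917424    0.49965886 125.30738311]
```

```bash
python3 -m creep '0 0 0 -0.5 0.5 40 -1;0 0 0 -0.5 0.5 80 -1;0 0 0 -0.5 0.5 115 -1;0 0 0 -0.5 0.5 130 -1;0 0 0 -0.5 0.5 131 -1;0 0 0 -0.5 0.5 131 -1'
python3 - <<'E'
from h import *
o=st()
ims=[]
for n in("top","side"):
    p,d=grab_frame(n); np.savez(n+"2.npz",p=p,d=d); ims.append(p[:,:,::-1])
a=cv2.resize(ims[0][215:365,395:485],None,fx=4,fy=4,interpolation=cv2.INTER_CUBIC)
b=cv2.resize(ims[1][260:360,190:348],None,fx=2.75,fy=2.75,interpolation=cv2.INTER_CUBIC)
im=np.zeros((600,800,3),np.uint8); im[:600,:360]=a; im[:b.shape[0],362:362+b.shape[1]]=b[:,:438]
cv2.imwrite("pics/p2.png",np.clip(im*1.6,0,255).astype(np.uint8))
E
```

```text
clock: 6.38
tcp_pos: [0.549, -0.1094, 0.0459]
orientation: [3.139, 0.119, 0.003]
contact_force: [-0.3, 0.3, -1.9]
grip_width: 0.01
gripper_force: 78.4
6.375 [ 0.549  -0.1094  0.0459] [3.139e+00 1.190e-01 3.000e-03] [-0.3  0.3 -1.9] 0.01
[[ 0.997  0.076  0.002]
 [ 0.076 -0.997 -0.   ]
 [ 0.002  0.    -1.   ]]
```

View pics/p2.png

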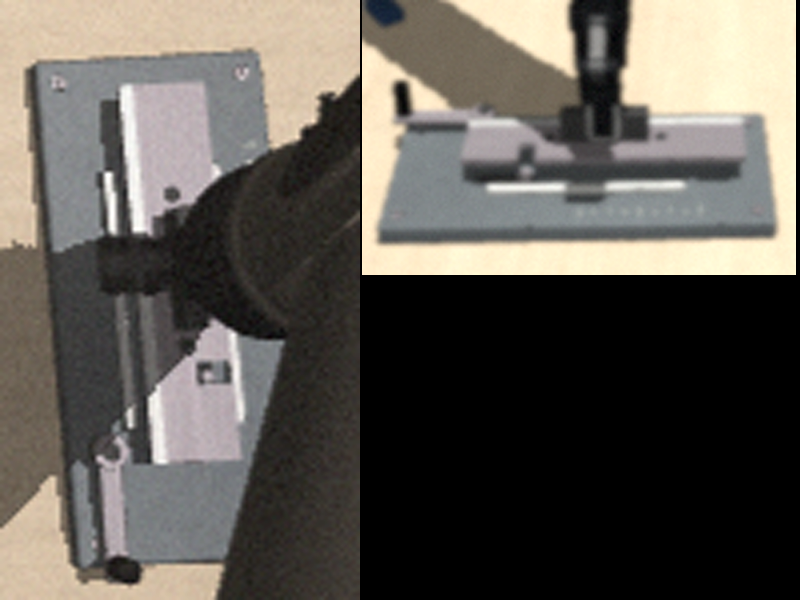

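The blade is over the channel, and the pin shows inside the notch at about (216,372) in the top crop. The blade's corners are at (119,85), (208,80), (150,463) and (241,460).

Run:
```python
from h import *
np.set_printoptions(precision=2,suppress=True)
n=np.linalg.norm
f=lambda U,V:((U+.5)/4-.5+395,(V+.5)/4-.5+215)
yaw=-3.066; E=np.array([np.cos(yaw),np.sin(yaw)]);F=np.array([-E[1],E[0]]); tc=np.array([.5334,-.1097])+F*.0004
for z in(.037,.039):
  B=np.array([ray("top",f(*c),z)[:2] for c in[(150,463),(241,460),(208,80),(119,85)]])
  ax=B[0]+B[1]-B[2]-B[3]; c=B.mean(0)-tc
  print(z,n(B[0]-B[3])*1e3,n(B[0]-B[1])*1e3,"yaw",np.arctan2(ax[1],ax[0]),"c",c@E*1e3,c@F*1e3)
w=ray("top",f(214,372),.039)[:2]-tc; print("notch",w@E*1e3,w@F*1e3)
p=np.load("top2.npz")["p"]
print(p[300:316,440:456].sum(2)//3)
```

```text
0.037 190.10218038022214 45.16986242575249 yaw -3.077814670181971 c -16.47880087724274 0.22809968245003256
0.039 189.6777210348258 45.06900734771749 yaw -3.077814670181971 c -16.385784617683438 -0.3348793099755548
notch 35.60634355429456 12.016633301273657
[[ 29  21  24  37 108 114 118 115 117 110 112 111 128 145 100  84]
 [ 26  24  22  39 110 115 117 113 115 113 114 110 128 142 103  84]
 [ 31  26  41  48 104 114 116 114 114 114 116 111 130 140 108  84]
 [ 38  45  36 103 118 116 116 115 113 108 114 113 120 139 125  86]
 [ 45 102 115 114 117 113 117 116 115 113 112 110 117 140 127  86]
 [101 115 116 116  88  76  76  75  94  90  86  62 105 141 141  93]
 [114 114 116 117  53  36  30  42  73  78  77  46  76 137 141  93]
 [112 111 118 117  62  38  63  61  76  78  74  42  52 133 145  91]
 [115 114 114 118  67  64 109 110  84  77  77  46  63 136 146  95]
 [112 114 116 117  61  60 108 108  92  81  76  44  52 135 144  92]
 [110 111 112 117  76  40  80  78  68  73  67  53  63 128 141 102]
 [113 113 117 117 101  90 107 113 108 109 108 106 106 124 143 104]
 [112 114 115 117 117 109 109 110 111 110 112 111 111 125 142 107]
 [113 112 114 116 117 111 106 111 109 108 114 110 111 119 137 121]
 [115 114 110 116 119 113 113 109 112 112 111 112 112 114 138 125]
 [111 112 113 114 116 113 108 114 110 110 115 111 110 112 140 136]]
```

Run:
```python
from h import *
yaw=-3.066; E=np.array([np.cos(yaw),np.sin(yaw)]);F=np.array([-E[1],E[0]]); tc=np.array([.5334,-.1097])+F*.0004
for f,c in(("top2",(446.5,308.6)),("top0",pb(613,365))):
  w=ray("top",c,.023)[:2]-tc; print("pin",w@E*1e3,w@F*1e3)
for c in((447,305.2),(447,310.6)):   # notch edges
  w=ray("top",c,.039)[:2]-tc; print("notch edge",w@E*1e3)
p=np.load("top0.npz")["p"]; print(p[303:316,440:454].sum(2)//3)
```

```text
pin 37.56606326262853 13.257825288644865
pin 37.66649589006376 13.39677546317056
notch edge 30.72193014596894
notch edge 41.322754203333936
[[ 72  71  73  69  72  70  69  71  75  71  72  42 104 127]
 [ 75  70  67  71  68  71  66  71  74  71  69  42 102 126]
 [ 70  69  72  69  70  70  73  68  69  72  71  44  88 125]
 [ 66  72  71  64  53  54  51  44  65  70  71  44  70 121]
 [ 70  72  66  53  49  40  53  60  68  69  69  43  44 118]
 [ 74  72  65  62  41  57  97 101  78  71  70  44  60 118]
 [ 71  69  72  39  31  54  97 100  83  69  70  42  45 121]
 [ 68  70  70  66  37  30  69  67  56  68  69  45  46 119]
 [ 69  70  67  69  49  40  43  46  55  68  69  43  39 117]
 [ 70  74  68  73  44  45  42  41  49  66  71  41  30 111]
 [ 71  67  69  68  51  43  41  42  44  61  71  42  33 103]
 [ 69  70  68  71  48  46  40  44  46  68  67  68  40 101]
 [ 68  68  66  70  46  40  45  45  45  66  68  70  43  86]]
```

```bash
python3 -m creep '0 0 0 -1.8 0 4 -1;0 0 0 -1.8 0 9 -1;0 0 0 -1.8 0 12 -1;0 0 0 -1.8 0 15 -1;0 0 0 -1.8 0 17 -1;0 0 0 -1.8 0 17 -1;0 0 0 -1.8 0 17 -1'
```

```text
clock: 7.35
tcp_pos: [0.5462, -0.1092, 0.0279]
orientation: [-3.139, -0.119, -0.0]
contact_force: [-1.7, 0.5, 0.9]
grip_width: 0.0099
gripper_force: 78.9
```

```bash
python3 -m creep '0 0 0 0 0 1 -1;0 0 0 0 0 1 -1;0 0 0 0 0 1 -0.6;0 0 0 0 0 1 -0.4;0 0 0 0 0 1 -0.4;0 0 0 0 0 -20 -0.4;0 0 0 0 0 -60 -0.4;0 0 0 0 0 -100 -0.4;0 0 0 0 0 -130 -0.4;0 0 0 0 0 -130 -0.4'
python3 - <<'E'
from h import *
o=st()
ims=[]
for n in("top","side"):
    p,d=grab_frame(n); np.savez(n+"3.npz",p=p,d=d); ims.append(p[:,:,::-1])
a=cv2.resize(ims[0][215:365,395:485],None,fx=4,fy=4,interpolation=cv2.INTER_CUBIC)
b=cv2.resize(ims[1][280:360,190:348],None,fx=2.75,fy=2.75,interpolation=cv2.INTER_CUBIC)
im=np.zeros((600,800,3),np.uint8); im[:600,:360]=a; im[:b.shape[0],362:362+b.shape[1]]=b[:,:438]
cv2.imwrite("pics/p3.png",np.clip(im*1.6,0,255).astype(np.uint8))
E
```

```text
clock: 8.6
tcp_pos: [0.5479, -0.1098, 0.161]
orientation: [3.139, 0.118, 0.009]
contact_force: [0.4, 0.2, -0.2]
grip_width: 0.0258
gripper_force: 0.0
8.6 [ 0.5479 -0.1098  0.161 ] [3.139 0.118 0.009] [ 0.4  0.2 -0.2] 0.0258
[[ 0.997  0.075  0.005]
 [ 0.075 -0.997  0.   ]
 [ 0.005  0.    -1.   ]]
```

View pics/p3.png

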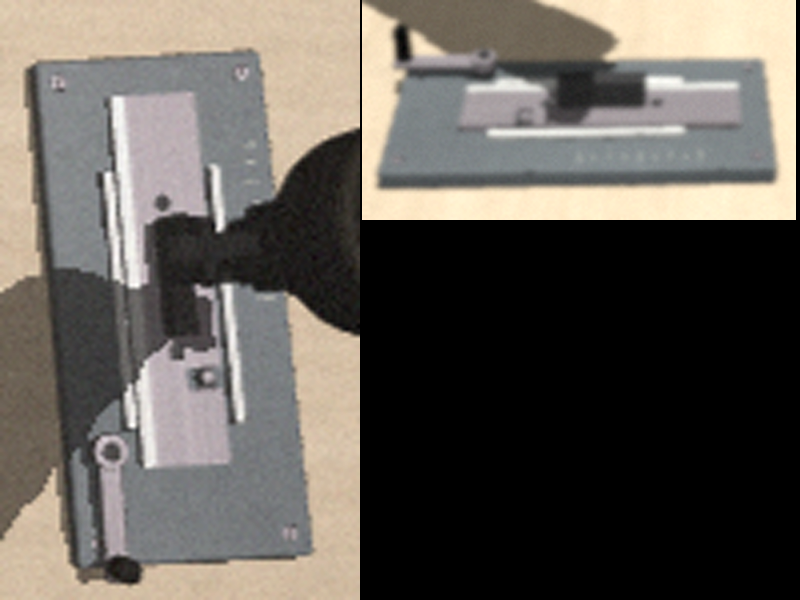

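The blade lies flat, with the pin in its notch at (205,378) in the top crop. The keeper is still open, with its post at about (124,568). The post is only about 0.41 m from the base, just inside the minimum reach. So I'll push the arm near its middle first, then pinch the post.

```bash
python3 -m creep '0 0 0 -50 -32 0 -1;0 0 0 -100 -64 20 -1;0 0 0 -114 -75 60 -1;0 0 0 -114 -75 100 -1;0 0 0 -114 -75 130 -1;0 0 0 -114 -75 137 -1;0 0 0 -114 -75 138 -1;0 0 0 -114 -75 138 -1' 40
python3 - <<'E'
from h import *
o=st()
yaw=-3.066; E=np.array([np.cos(yaw),np.sin(yaw)]);F=np.array([-E[1],E[0]]); tc=np.array([.5334,-.1097])+F*.0004
w=o["tcp_pos"][:2]-tc; print(w@E*1e3,w@F*1e3)
E
```

```text
clock: 9.7
tcp_pos: [0.4275, -0.0432, 0.0205]
orientation: [-3.139, -0.119, -0.002]
contact_force: [0.3, 0.1, 0.5]
grip_width: -0.0001
gripper_force: 0.0
9.7 [ 0.4275 -0.0432  0.0205] [-3.139e+00 -1.190e-01 -2.000e-03] [0.3 0.1 0.5] -0.0001
[[ 0.997  0.075  0.001]
 [ 0.075 -0.997  0.   ]
 [ 0.001 -0.    -1.   ]]
100.59429236686151 -74.74981368457591
```

```bash
python3 -m creep '0 0 0 0 6 -1 -1;0 0 0 0 12 -1 -1;0 0 0 0 18 -1 -1;0 0 0 0 24 -1 -1;0 0 0 0 30 -1 -1;0 0 0 0 32 -1 -1;0 0 0 0 32 -1 -1'
python3 - <<'E'
from h import *
st(); ims=[]
for n in("top","side"):
    p,d=grab_frame(n); ims.append(p[:,:,::-1])
a=cv2.resize(ims[0][215:365,395:485],None,fx=4,fy=4,interpolation=cv2.INTER_CUBIC)
b=cv2.resize(ims[1][280:360,190:348],None,fx=2.75,fy=2.75,interpolation=cv2.INTER_CUBIC)
im=np.zeros((600,800,3),np.uint8); im[:600,:360]=a; im[:b.shape[0],362:362+b.shape[1]]=b[:,:438]
cv2.imwrite("pics/p4.png",np.clip(im*1.6,0,255).astype(np.uint8))
E
```

```text
clock: 10.58
tcp_pos: [0.4295, -0.0754, 0.0208]
orientation: [3.139, 0.118, 0.001]
contact_force: [0.4, 1.6, 1.2]
grip_width: 0.0
gripper_force: 0.6
10.575 [ 0.4295 -0.0754  0.0208] [3.139e+00 1.180e-01 1.000e-03] [0.4 1.6 1.2] 0.0
[[ 0.997  0.075  0.   ]
 [ 0.075 -0.997 -0.001]
 [ 0.     0.001 -1.   ]]
```

View pics/p4.png

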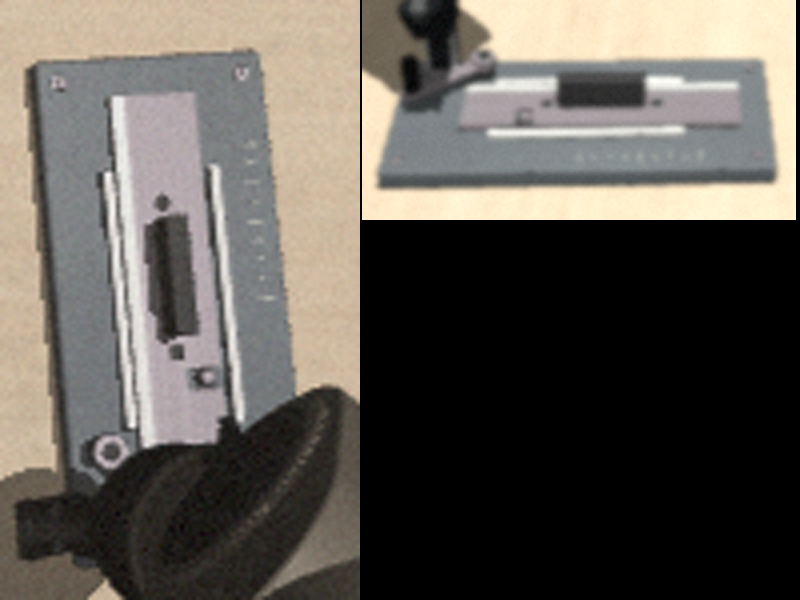

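The keeper has turned roughly 35 degrees. The blade is still home and flat, with the pin in its notch. I'll push on.

```bash
python3 -m creep '0 0 0 0 5 -1 -1;0 0 0 0 10 -1 -1;0 0 0 0 15 -1 -1;0 0 0 0 19 -1 -1;0 0 0 0 19 -1 -1;0 0 0 -4 6 -1 -1;0 0 0 -4 0 -30 -1;0 0 0 -4 0 -70 -1;0 0 0 60 -30 -110 0;0 0 0 60 -30 -110 0'
python3 - <<'E'
from h import *
o=st(); ims=[]
yaw=-3.066; E=np.array([np.cos(yaw),np.sin(yaw)]);F=np.array([-E[1],E[0]]); tc=np.array([.5334,-.1097])+F*.0004
w=o["tcp_pos"][:2]-tc; print("tcp trim",w@E*1e3,w@F*1e3)
for n in("top","side"):
    p,d=grab_frame(n); ims.append(p[:,:,::-1])
a=cv2.resize(ims[0][215:365,395:485],None,fx=4,fy=4,interpolation=cv2.INTER_CUBIC)
b=cv2.resize(ims[1][280:360,190:348],None,fx=2.75,fy=2.75,interpolation=cv2.INTER_CUBIC)
im=np.zeros((600,800,3),np.uint8); im[:600,:360]=a; im[:b.shape[0],362:362+b.shape[1]]=b[:,:438]
cv2.imwrite("pics/p5.png",np.clip(im*1.6,0,255).astype(np.uint8))
E
```

```text
clock: 11.92
tcp_pos: [0.4908, -0.0376, 0.1329]
orientation: [-3.139, -0.125, -0.009]
contact_force: [-0.1, -0.4, 1.2]
grip_width: 0.0356
gripper_force: 0.0
11.925 [ 0.4908 -0.0376  0.1329] [-3.139 -0.125 -0.009] [-0.1 -0.4  1.2] 0.0356
[[ 0.997  0.08   0.006]
 [ 0.08  -0.997  0.001]
 [ 0.006 -0.    -1.   ]]
tcp trim 37.034617049185464 -75.46952853385923
```

View pics/p5.png

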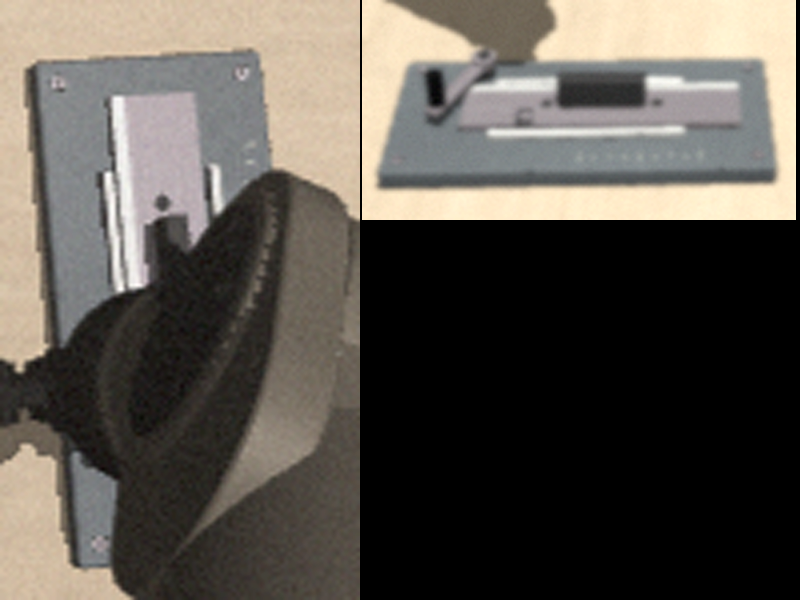

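In the side view the post's top is at crop (434,72) and the keeper pivot at (485,54). The keeper is a little over half closed.

Run:
```python
from h import *
o=status.get_obs(); M=R.from_rotvec(o["orientation"]).as_matrix()
yaw=-3.066; E=np.array([np.cos(yaw),np.sin(yaw)]);F=np.array([-E[1],E[0]]); tc=np.array([.5334,-.1097])+F*.0004
g=lambda U,V:(190+(U-362)/2.75,280+V/2.75)
for nm,c,z in(("top",(434,72),.056),("foot",(437,106),.030),("piv",(485,54),.030)):
  w=ray("side",g(*c),z)[:2]-tc; print(nm,w@E*1e3,w@F*1e3)
w=ray("side",g(434,72),.056)[:2]-tc
v=np.array([w@E-.072,w@F+.042]); v*=.056/np.linalg.norm(v); print("angle",np.arctan2(v[0],v[1]))
P=tc+E*(.072+v[0])+F*(v[1]-.042); print(P,np.linalg.norm(P))
print(M.T@(np.r_[P,.038]-o["tcp_pos"])*1e3)
C=tc+E*.072+F*.014; print(C,M.T@(np.r_[C,.038]-o["tcp_pos"])*1e3)
```

```text
top 96.01848545950104 8.528962295499651
foot 95.81441288057044 11.774710117726318
piv 70.70432828266452 -46.527924731690256
angle 0.4437264926438893
[ 0.43831096 -0.12590432] 0.4560355185531474
[-57.80775725  82.97915558  93.37222925]
[ 0.46269311 -0.12949637] [-33.78846141  88.49820078  93.44845455]
```

```bash
python3 -m creep '0 0 0 -35 50 0 0;0 0 0 -58 83 0 0;0 0 0 -58 83 10 0;0 0 0 -58 83 40 0;0 0 0 -58 83 75 0;0 0 0 -58 83 92 0;0 0 0 -58 83 92 -0.5;0 0 0 -58 83 92 -1;0 0 0 -58 83 92 -1;0 0 0 -58 83 92 -1' 25
```

```text
clock: 13.28
tcp_pos: [0.4348, -0.1276, 0.0389]
orientation: [3.139, 0.119, -0.001]
contact_force: [-1.5, -1.8, -7.7]
grip_width: 0.0104
gripper_force: 24.3
```

```bash
python3 -m creep '0 0 0 6 2.5 0 -1;0 0 0 12 4 0 -1;0 0 0 18 5 0 -1;0 0 0 24 5.5 0 -1;0 0 0 28 5.5 0 -1;0 0 0 30 5.5 0 -1;0 0 0 30 5.5 0 -1'
```

```text
clock: 14.15
tcp_pos: [0.4632, -0.1313, 0.0386]
orientation: [-3.138, -0.116, 0.006]
contact_force: [-10.0, -2.7, 3.5]
grip_width: 0.0104
gripper_force: 25.3
```

```bash
python3 -m creep '0 0 0 0 0 0 -1;0 0 0 0 0 0 -0.6;0 0 0 0 0 0 -0.2;0 0 0 0 0 0 -0.2;0 0 0 0 0 0 -0.2;0 0 0 0 0 -30 -0.2;0 0 0 0 0 -80 -0.2;0 0 0 30 -50 -120 -0.2;0 0 0 60 -110 -120 -0.2;0 0 0 100 -170 -120 -0.2'
python3 - <<'E'
from h import *
o=st(); ims=[]
for n in("top","side"):
    p,d=grab_frame(n); ims.append(p[:,:,::-1])
a=cv2.resize(ims[0][215:365,395:485],None,fx=4,fy=4,interpolation=cv2.INTER_CUBIC)
b=cv2.resize(ims[1][280:360,190:348],None,fx=2.75,fy=2.75,interpolation=cv2.INTER_CUBIC)
c=cv2.resize(ims[0],(430,322))
im=np.zeros((600,800,3),np.uint8); im[:600,:360]=a; im[:b.shape[0],362:362+b.shape[1]]=b[:,:438]; im[240:562,362:792]=c
cv2.imwrite("pics/p6.png",np.clip(im*1.6,0,255).astype(np.uint8))
E
```

```text
clock: 15.4
tcp_pos: [0.5435, 0.03, 0.1597]
orientation: [-3.138, -0.119, -0.003]
contact_force: [1.0, -0.3, -0.3]
grip_width: 0.0341
gripper_force: 0.0
15.4 [0.5435 0.03   0.1597] [-3.138e+00 -1.190e-01 -3.000e-03] [ 1.  -0.3 -0.3] 0.0341
[[ 0.997  0.076  0.002]
 [ 0.076 -0.997  0.001]
 [ 0.002 -0.001 -1.   ]]
```

View pics/p6.png

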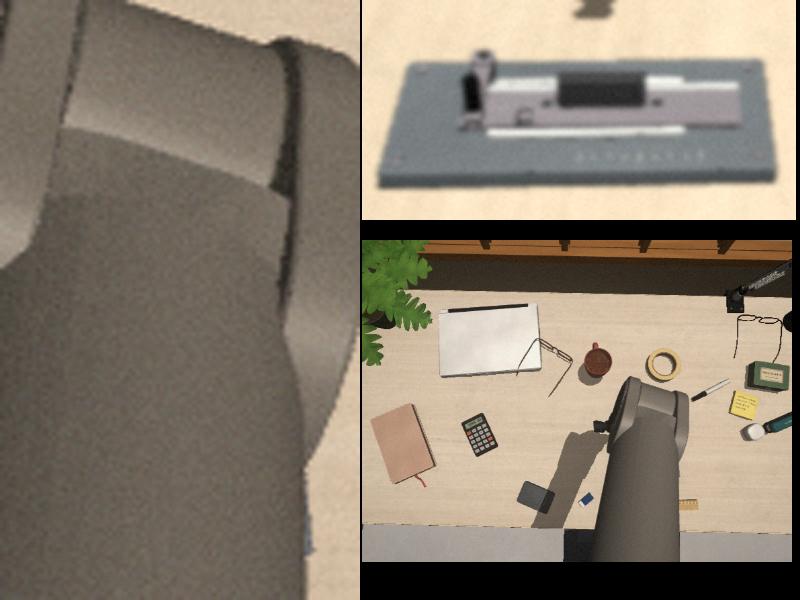

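The blade is flat and the keeper lies across its end, with the post at crop (470,92) and the pivot at (484,56). The mug, tape and calculator haven't moved. I'll clear the arm and check the keeper angle numerically.

```bash
python3 -m creep '0 0 0 -10 -50 -20 -0.2;0 0 0 -20 -100 -20 -0.2;0 0 0 -30 -150 -20 -0.2;0 0 0 -40 -200 -20 -0.2;0 0 0 -40 -250 -20 -0.2;0 0 0 -40 -250 -20 -0.2;0 0 0 -40 -250 -20 -0.2'
python3 - <<'E'
from h import *
yaw=-3.066; E=np.array([np.cos(yaw),np.sin(yaw)]);F=np.array([-E[1],E[0]]); tc=np.array([.5334,-.1097])+F*.0004
T=lambda x,y,z:np.r_[tc+E*x+F*y,z]
n=np.linalg.norm
# post: dark blob near expected closed place, both views
for c in("top","side"):
    p,d=grab_frame(c); np.savez(c+"9.npz",p=p,d=d); g=p.sum(2)/3
    zs=.056 if c=="top" else .043
    q=proj(c,T(.072,.014,zs)); u,v=q.round().astype(int)
    w=np.zeros(g.shape,np.uint8); w[v-11:v+12,u-11:u+12]=1
    m=((g<28)&(w>0)).astype(np.uint8)
    k,l,s,ce=cv2.connectedComponentsWithStats(m); i=1+np.argmax(s[1:,4]); 
    x=ray(c,ce[i],zs)[:2]-tc; print(c,"expected",q,"blob",ce[i],s[i],"trim",x@E*1e3,x@F*1e3)
    if c=="top":
        C=cloud(c,d)
        for nm,a in(("bed",(-.1,-.045,.016)),("blade-x end",(-.095,.005,.021)),("blade mid",(.035,-.01,.021)),("blade+x",(.052,-.008,.021)),("arm",(.072,-.015,.03))):
            u,v=proj(c,T(*a)).round().astype(int); print(nm,np.median(C[v-1:v+2,u-1:u+2,2]))
        u,v=proj(c,T(.072,-.01,.03)).round().astype(int); print(g[v-14:v+12,u-12:u+16].astype(int))
E
```

```text
clock: 16.38
tcp_pos: [0.4837, 0.2733, 0.1785]
orientation: [3.139, 0.119, -0.0]
contact_force: [0.4, -0.1, -1.0]
grip_width: 0.0341
gripper_force: 0.0
top expected [453.58901303 326.45183135] blob [451.29032258 326.29032258] [448 324   8   6  31] trim 71.4563071582004 9.573799238790425
bed 0.0169285146274157
blade-x end 0.020388366932368368
blade mid 0.020467227131944387
blade+x 0.0193749021047639
arm 0.030513674469876212
[[124 139  82 104 134 141 128 115 111 113 111 108 109 104 110 110 108 105
  109 108 105 107 106 105 100  53  39 115]
 [121 135 106 107 136 141 135 117 115 110 113 109 109 109 108 115 110 107
  110 108 108 108 106 106 106  79  44 110]
 [117 138 105  86 132 141 134 117 112 111 110 110 111 109 110 115 109 106
  111 109 106 107 103 108 108  79  48  98]
 [110 137 136  93 129 139 140 118 111 106 109 112 109 108 113 112 108 106
  108 108 106 111 108 104 106  89  47  87]
 [ 97 131 136  93 131 145 141 117 114 110 112 108 107 111 109 114 109 110
  109 107 109 108 108 107 106  90  48  71]
 [ 89 132 138  92 127 144 140 118 111 109 110 109 111 109 110 113 112 108
  107 110 106 
[... 1807 characters left out ...]
75  77  81  77  75  77  75  78  76  76  74  77  74
   75  77  72  72  75  73  75  73  74  76]
 [ 76  77  78  81  78  78  81  77  78  78  76  78  74  76  75  76  77  74
   74  77  78  73  72  71  69  78  73  73]
 [ 77  78  78  81  77  74  77  76  72  76  77  78  75  79  75  74  76  76
   79  78  76  74  71  71  72  71  75  76]
 [ 75  78  77  79  77  78  75  78  79  79  77  74  76  78  76  77  74  76
   78  74  75  73  73  72  73  76  75  73]
 [ 79  77  80  77  78  79  82  74  81  79  79  74  74  75  71  75  79  75
   77  76  74  76  74  75  74  76  76  76]]
side expected [229.53481138 313.5796946 ] blob [229.51785714 313.69642857] [227 308   6  12  56] trim 71.98618870032873 14.34356411821452
```

```bash
python3 -c "
from bench import r
print(r.hand_in())"
```

```text
the job is handed in; nothing more can be done
None
```

The blade lies flat in its channel, rib up, with the notch over the pin; the keeper is swung to its stop across the blade's end and released, the mug, tape roll and calculator were left alone, and I handed the job in at about 16.5 s without seeing a verdict.

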